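# Pump up a bench hand pump until its indicator pin is fully out

### The arm

A 7-joint arm with a two-finger parallel gripper is mounted at the origin on a cart in front of the work surface, level with it; the furniture and walls round the work are solid. World frame = base frame: x ahead of the robot, y to its left, z up, the work surface at z = 0. Lengths are in m, angles in rad, forces in N, time in s.
With the tool pointing down it reaches from about 0.425 to 0.825 m from the base axis. Payload 3.6 kg.
Tool frame: the origin (TCP) lies midway between the tips of the shut fingers; the grasp point (between the pads) lies 19 mm behind it; z points along the fingers, y is the direction in which the jaws open and shut (so a half turn about z gives the same grasp; the last joint's range is limited). The gripper opens to 93 mm and grips with 3 to 60 N. Pads are 15 mm wide; open, the fingers measure 128 mm over their backs; the gripper's body (75 mm by 188 mm) begins 65 mm behind the grasp point.
Start: joints at [-1.135, 0.615, -0.013, 1.423, 0.008, 1.103, -0.04], TCP at [0.29, 0.582, 0.195] pointing down, gripper open.
Joint ranges: [-3.12, 3.12], [-0.3, 2.06], [-1.34, 1.32], [0.26, 2.42], [-1.36, 4.5], [0.01, 1.98], [-2.84, 2.84]. Speed limits (rad/s): [2.79, 2.79, 3.14, 3.14, 3.14, 3.14, 3.14].

### API

Orientations are given as a unit quaternion [w, x, y, z].
In Python, from rig import r, get_image, calibration gives the robot as it stands.
- The arm moves only by the tool jog_arm, never from a script. Its argument "motion" is text: rows parted by semicolons, each of 7 numbers parted by spaces: the shift along the tool's x, y, z in mm, then the turn, a rotation vector about the tool's x, y, z in rad, then the opening, from 0 (shut) to 1 (fully open). A call has 1 to 20 rows; each row shifts and turns the commanded pose from where the row before left it, along the tool's axes as they then stand; what a row does not reach is not made up. A row lasts 1/8 s, in which the tool goes at most 62.5 mm and 10.7 degrees, less where a joint would pass 70% of its speed; a pose out of reach is approached as far as the arm can. A call is refused whole if a number of a shift passes 62.5 or a number of a turn 0.188, either way. A call with a gripper value outside its range is refused whole. The fingers move at their own pace and stop on an object; "newtons" is the grip in N (left out, the last holds). Time passes only in rows, so rows that do not move let the fingers close. It gives the time, the measured TCP pose, the force and the opening at its end, in the units of the state.
- r.observe(): the state, without advancing time (a new reading comes with each control period).
- get_image(name): name is "scene" or "side" or "wrist"; returns the picture (480x640x3 uint8, red, green, blue); there is no depth.
- calibration(name): a dict with "intrinsics" (3x3 intrinsics, pixels), "k1" (the pictures are not rectified: a ray, as slopes to the right and down, at radius r is drawn at 1 + k1 r^2 times it, then the intrinsics apply), "rvec" (rotation vector, rad) and "tvec" (3), from world to camera coordinates, as OpenCV has them. Camera axes: x right, y down, z forward; pixel columns grow to the right and rows downward; lengths in m; the calibration is good to about 2 mm. A picture is of the moment at which its call begins: read the wrist's pose just before it. calibration takes no time and is no camera call; for the wrist camera it gives the pose at the moment of the call.
- r.sign_off(): hands the job in, once; it reports no verdict.
The state is a dict: "time": time; "q": joint angles; "dq": joint speeds; "joint_torque": joint torques, N m; "eef_pos": TCP position; "tool_rot": TCP orientation; "ft_force": force on the tool from outside, world axes, zero at the start; "ft_torque": the same for the moment, N m; "width": finger opening in m.
Only numpy, scipy, OpenCV 4.12 (cv2) and the standard library are available. Lean on these libraries where they do the work, as an engineer would, in place of code of your own. Each camera call takes 0.05 s, during which the arm holds its last target.

### The job

Charge the small hand pump on the worktop: with the fingertips press its round black palm button all the way down, let it spring all the way back up, and repeat until the red indicator pin beside it has risen fully out and its whole green ring shows above the brass collar, then leave the button up and move clear. Nothing is to be gripped or lifted: work only the button, never touch the indicator pin, and leave the pump standing where it is and the vial, the dish and the pen lying around it undisturbed.

Things in the scene. Friction and masses are not known exactly. Their poses are not given: they have to be found in the camera images.
- pump: hand pump, about 2 kg, standing loose on four rubber feet; grey base plate 110 x 190 x 17 mm (x, y, height). Origin: centre of the underside of the base, at the worktop; z up, y along the base. The pump barrel with the black palm button stands at y = -45 mm, the blue indicator tower (44 x 44 mm, top with its brass collar at z = 109 mm) at y = +45 mm
- button_top (a point): centre of the top of the black palm button, a slightly domed disc 96 mm across and 14 mm thick on a steel rod; 134 mm above the worktop when up, 109 mm when fully pressed. Moves with the button
- button (a joint): travel of the palm button in m: 0 up, 0.025 fully pressed (end stop). A spring brings it back; pressing takes about 3 N at the top and 11 N at the bottom. Before a new stroke lifts the pin, the button must have come up to within 4 mm of its top
- pin_tip (a point): top of the indicator pin, an upright 10 mm rod, red with a 6 mm green ring at the lower end of the red; rises out of the brass collar, 90 mm sideways from the middle of the palm button; 6 mm above the collar when fully in, 46 mm when fully out (155 mm above the worktop)
- pin (a joint): rise of the indicator pin in m: 0 in, 0.040 fully out; starts at 0 to 0.015 and stays where it is. A ratchet lifts it at most 10 mm a stroke: full strokes leave it at about 0.010, 0.020, 0.030, at last 0.040 (the first may give less). Stopping short of the button's stop leaves it short by half as much. The green ring is wholly out from 0.035. Further strokes then do nothing
- vial: amber glass vial with an aluminium cap, 25 mm across, 50 mm tall, loose; a bystander. Origin: centre of its underside
- dish: closed round petri dish, 62 mm across, 16 mm tall, loose; a bystander. Origin: centre of its underside
- pen: blue felt marker, 127 mm long (along its y), 12 mm thick, lying loose in front of the pump; a bystander. Origin: centre of its underside

How it is judged:
By the outcome, as a careful person would: the job done as asked, in the order asked, and still so for the second after the job is handed in, with the robot touching nothing.
It also fails if it takes over 42 s, if anything falls off the work surface, if the arm or the gripper's body presses on something with over 40 N, if the wrist force passes 120 N, or if a joint passes its speed limit or range.

## Working session

There is one attempt and no reset: what is moved stays moved. The work goes in short steps, Python scripts to look and compute and a tool call to move; the robot and the scene stay as the last step left them, time stands still between calls to the robot, and variables do not carry over. Pictures are saved under pics/ and viewed, and the job is handed in when it is done.

Besides the shell and the picture viewer there is one more tool, called after "Emit:" by a JSON object that holds its "method" and its "body". jog_arm: Moves the arm, as the interface text tells. Its arguments: {"type":"object","properties":{"motion":{"type":"string"},"newtons":{"type":"number"}},"required":["motion"]}

```bash
mkdir -p pics
python3 - <<'E'
from rig import r,get_image,calibration
import cv2
o=r.observe();print({k:o[k] for k in('time','eef_pos','tool_rot','ft_force','width')})
for n in('scene','side'):
    cv2.imwrite(f'pics/{n}0.png',cv2.cvtColor(get_image(n),cv2.COLOR_RGB2BGR));print(calibration(n))
E
```

```text
{'time': 0.0, 'eef_pos': array([0.28979964, 0.58086155, 0.1937789 ]), 'tool_rot': array([-2.76566741e-04,  2.29306219e-01,  9.73353481e-01, -1.25754472e-03]), 'ft_force': array([-0.2553008 , -0.01650475, -0.03043205]), 'width': 0.0931125967457184}
{'intrinsics': array([[532.66436805,   0.        , 319.9212579 ],
       [  0.        , 532.66436805, 239.26936952],
       [  0.        ,   0.        ,   1.        ]]), 'k1': -0.0644901818907902, 'rvec': array([ 1.78046822, -1.00337667,  0.65993515]), 'tvec': array([-0.31955405,  0.26361878,  0.49198064])}
{'intrinsics': array([[486.07520285,   0.        , 319.76250699],
       [  0.        , 486.07520285, 234.47027867],
       [  0.        ,   0.        ,   1.        ]]), 'k1': -0.09522527330064195, 'rvec': array([ 2.08144765, -0.38669705,  0.24868914]), 'tvec': array([-0.51877307,  0.18276521,  0.75705433])}
```

View pics/scene0.png

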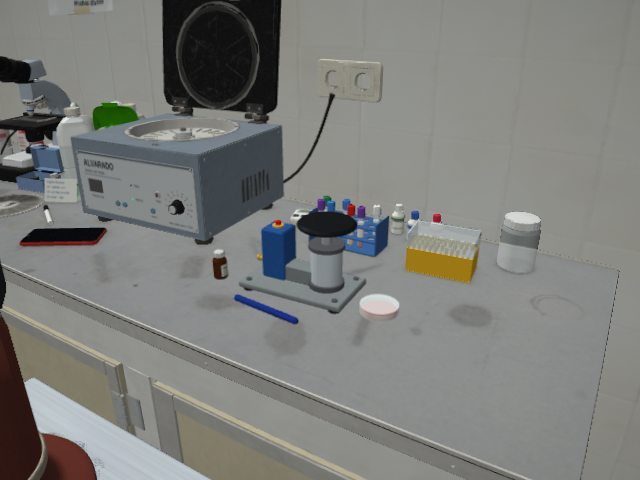

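View pics/side0.png

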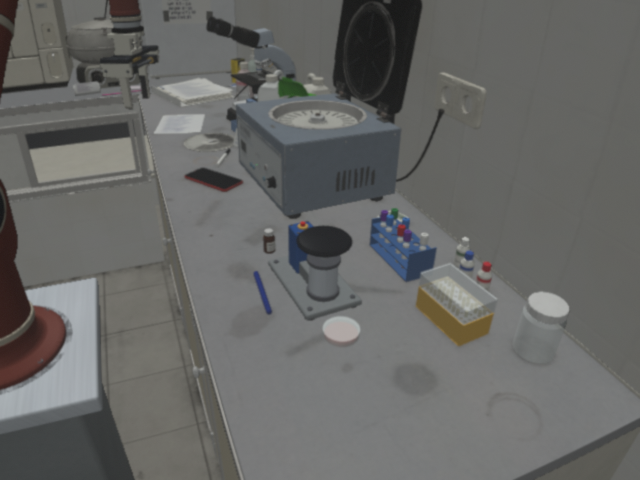

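The scene view shows the black button near (327,223) and the blue tower with its red pin near (278,223). In the side view they are near (325,241) and (303,226). I'll enlarge both.

```bash
cat > h.py <<'E'
import numpy as np,cv2
from rig import r,get_image,calibration
def ray(c,uv):
    K=c['intrinsics'];k=c['k1']
    d=(np.array(uv,float)-K[:2,2])/[K[0,0],K[1,1]]
    s=d.copy()
    for _ in range(20): s=d/(1+k*(s@s))
    R=cv2.Rodrigues(c['rvec'])[0]
    return -R.T@c['tvec'], R.T@np.append(s,1)
def atz(c,uv,z):
    o,d=ray(c,uv);return o+d*(z-o[2])/d[2]
def proj(c,P):
    R=cv2.Rodrigues(c['rvec'])[0];p=(R@np.atleast_2d(P).T).T+c['tvec']
    s=p[:,:2]/p[:,2:];s=s*(1+c['k1']*(s**2).sum(1,keepdims=True))
    return s*np.diag(c['intrinsics'])[:2]+c['intrinsics'][:2,2]
def tri(l):
    A=0;b=0
    for c,uv in l:
        o,d=ray(c,uv);d/=np.linalg.norm(d);M=np.eye(3)-np.outer(d,d);A=A+M;b=b+M@o
    return np.linalg.solve(A,b)
def save(n,name):
    im=cv2.cvtColor(get_image(n),cv2.COLOR_RGB2BGR);cv2.imwrite('pics/'+name,im);return im
def crop(im,x0,y0,w,h,f,name): cv2.imwrite('pics/'+name,cv2.resize(im[y0:y0+h,x0:x0+w],None,fx=f,fy=f,interpolation=cv2.INTER_CUBIC))
E
python3 - <<'E'
from h import *
crop(cv2.imread('pics/scene0.png'),200,190,200,140,4,'sc.png')
crop(cv2.imread('pics/side0.png'),240,210,140,120,5,'sd.png')
S,D=calibration('scene'),calibration('side')
print(atz(S,(327,223),.134),atz(D,(325,241),.134),tri([(S,(327,223)),(D,(325,241))]))
print(tri([(S,(278,223)),(D,(303,226))]))
E
```

```text
[ 0.52742145 -0.06731813  0.134     ] [ 0.53544164 -0.07394125  0.134     ] [ 0.54124039 -0.05993515  0.12635705]
[0.53424837 0.02961513 0.10944494]
```

View pics/sc.png

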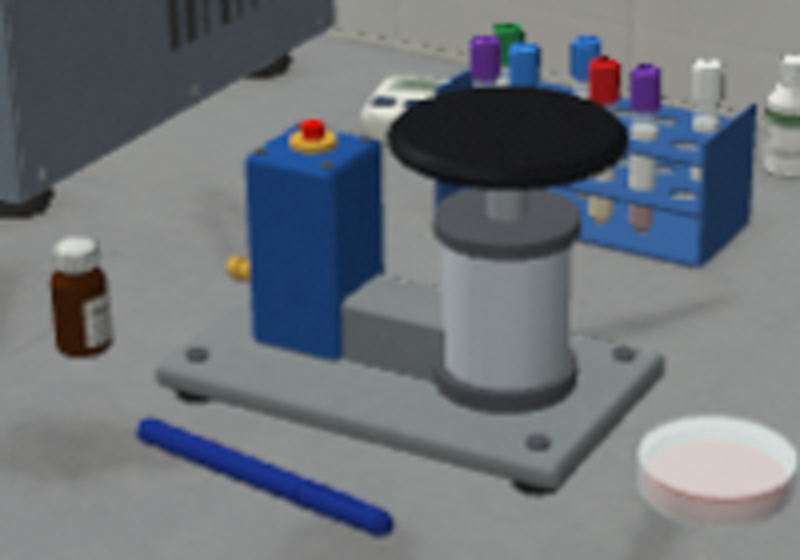

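View pics/sd.png

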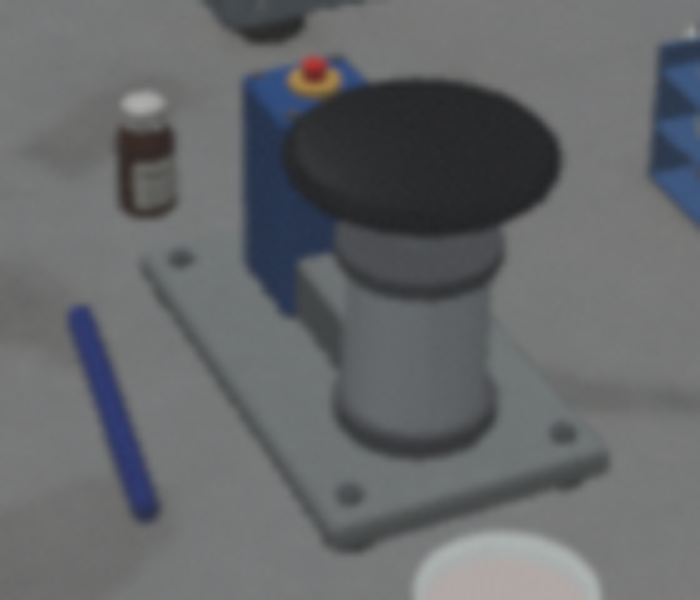

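Run:
```python
from h import *
from scipy.optimize import least_squares
S,D=calibration('scene'),calibration('side')
obs=[(S,(-.055,-.095,.017),(337.5,307.5)),(S,(.055,-.095,.017),(365.7,279.5)),(S,(-.055,.095,.017),(240,282.5)),(S,(0,.045,.111),(278.3,224.5)),(S,(0,-.045,.125),(327,223.5)),
(D,(-.055,-.095,.017),(307,317)),(D,(.055,-.095,.017),(361.4,300.4)),(D,(-.055,.095,.017),(269,262.4)),(D,(0,.045,.111),(302.8,225.7)),(D,(0,-.045,.125),(324.4,241.5))]
def W(p,P):
    c,s=np.cos(p[2]),np.sin(p[2]);return np.array([p[0]+c*P[0]-s*P[1],p[1]+s*P[0]+c*P[1],P[2]])
f=lambda p:np.concatenate([proj(c,W(p,P))[0]-uv for c,P,uv in obs])
q=least_squares(f,[.53,-.02,0],loss='soft_l1');p=q.x
print(p,f(p).reshape(-1,2).round(1))
print('btn',W(p,(0,-.045,.134)),'pin',W(p,(0,.045,.155)))
print('vial',atz(S,(220,278),0),atz(D,(269.5,252),0),'dish',atz(S,(379,313),0),atz(D,(341,336),0),'pen',atz(S,(235,297),0),atz(S,(297,321),0))
o=r.observe();w,x,y,z=o['tool_rot']
from scipy.spatial.transform import Rotation as R
print(R.from_quat([x,y,z,w]).as_matrix().round(3))
```

```text
[ 0.53642219 -0.01597205  0.06353539] [[ 2.2  0.8]
 [ 1.9 -1. ]
 [-2.3 -1.5]
 [ 0.3 -1. ]
 [ 0.2  1.6]
 [-1.1 -0.1]
 [ 1.3 -0.1]
 [-1.9 -2.8]
 [-0.1 -1.3]
 [-0.4 -0.2]]
btn [ 0.53927936 -0.06088126  0.134     ] pin [0.53356502 0.02893715 0.155     ]
vial [0.49237906 0.13053818 0.        ] [0.49505981 0.12572209 0.        ] dish [ 0.53185385 -0.16045855  0.        ] [ 0.53225918 -0.16130604  0.        ] pen [0.45365953 0.06461927 0.        ] [ 0.44572363 -0.06333267  0.        ]
[[-0.895  0.446 -0.001]
 [ 0.446  0.895 -0.002]
 [-0.    -0.002 -1.   ]]
```

Run:
```python
from h import *
S,D=calibration('scene'),calibration('side')
for c,uv in((S,(80,213)),(S,(204,242)),(S,(283,185)),(D,(294,212)),(D,(250,178))): print(atz(c,uv,0))
# front right top corner: scene(207,152) side(288,140)
print(tri([(S,(201,151)),(D,(284,139))]), tri([(S,(72,130)),(D,(238,106))]))
```

```text
[0.56968503 0.63076803 0.        ]
[0.59615955 0.26314393 0.        ]
[ 9.92985039e-01  3.42301140e-01 -5.55111512e-17]
[0.60181479 0.27671222 0.        ]
[0.55246416 0.50608193 0.        ]
[0.56064924 0.21665426 0.20623688] [0.5396061  0.55464338 0.20049627]
```

Run:
```python
from h import *
p=np.array([.290,.582,.195]);g=np.array([.5393,-.062,.180]);a=np.arctan2(.895,.446)
N=12;dt=a/N;cur=p.copy()
for i in range(N):
    t=p+(g-p)*(i+1)/N; t[2]=.195+(.02*np.sin(np.pi*(i+1)/N))+(g[2]-p[2])*(i+1)/N
    d=(t-cur); y=np.array([np.cos(a),np.sin(a)]);x=np.array([-y[1],y[0]])
    s=[d[:2]@x*1e3,d[:2]@y*1e3,-d[2]*1e3]; s=np.round(s); print(*s.astype(int),0,0,round(dt,3),0,end='; ')
    cur=cur+np.array([*(s[0]*x+s[1]*y),-s[2]])/1e3; a-=round(dt,3)
print(cur,a)
```

```text
-43 -39 -4 0 0 0.092 0; -45 -35 -4 0 0 0.092 0; -49 -30 -2 0 0 0.092 0; -52 -25 -2 0 0 0.092 0; -53 -21 -1 0 0 0.092 0; -56 -16 1 0 0 0.092 0; -56 -11 1 0 0 0.092 0; -58 -5 4 0 0 0.092 0; -57 -1 4 0 0 0.092 0; -57 6 6 0 0 0.092 0; -57 10 6 0 0 0.092 0; -56 15 6 0 0 0.092 0; [ 0.53887944 -0.06249473  0.18      ] 0.004490398563273407
```

Emit:
{"method": "jog_arm", "body": {"motion": "-43 -39 -4 0 0 0.092 0; -45 -35 -4 0 0 0.092 0; -49 -30 -2 0 0 0.092 0; -52 -25 -2 0 0 0.092 0; -53 -21 -1 0 0 0.092 0; -56 -16 1 0 0 0.092 0; -56 -11 1 0 0 0.092 0; -58 -5 4 0 0 0.092 0; -57 -1 4 0 0 0.092 0; -57 6 6 0 0 0.092 0; -57 10 6 0 0 0.092 0; -56 15 6 0 0 0.092 0; 0 0 0 0 0 0 0; 0 0 0 0 0 0 0"}}

```text
time: 1.85
eef_pos: [0.5382, -0.0621, 0.1794]
tool_rot: [-0.001, 0.705, 0.709, -0.0]
ft_force: [0.3, 0.4, 0.5]
width: 0.0002
```

Run:
```python
from h import *
a=save('scene','s1.png');b=save('side','d1.png')
crop(a,220,130,160,160,3.6,'s1c.png');crop(b,230,130,160,160,3.6,'d1c.png')
x=np.hstack([cv2.imread('pics/s1c.png'),cv2.imread('pics/d1c.png')]);cv2.imwrite('pics/c1.png',cv2.resize(x,(800,400)))
```

```text
(no output)
```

View pics/c1.png

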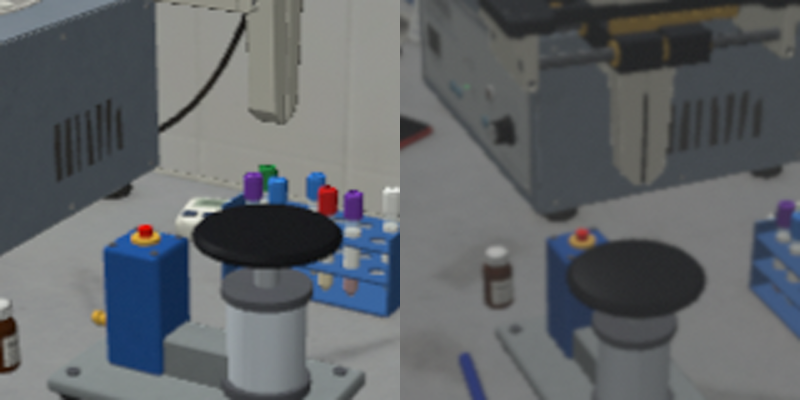

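The fingertips hang over the middle of the disc in both views (scene (272,118), side (642,180) of the composite). Now I'll make a first press.

Emit:
{"method": "jog_arm", "body": {"motion": "0 0 22 0 0 0 0; 0 0 21 0 0 0 0; 0 0 8 0 0 0 0; 0 0 8 0 0 0 0; 0 0 8 0 0 0 0; 0 0 3 0 0 0 0; 0 0 0 0 0 0 0; 0 0 0 0 0 0 0"}}

```text
time: 2.95
eef_pos: [0.5386, -0.0628, 0.1103]
tool_rot: [-0.0, 0.706, 0.709, 0.0]
ft_force: [-1.3, 1.8, 1.5]
width: 0.001
```

Run:
```python
from h import *
print(r.observe()['ft_force'],r.observe()['ft_torque'],r.observe()['width'])
a=save('scene','s2.png');b=save('side','d2.png')
print(r.observe()['ft_force'])
crop(a,240,170,120,120,5,'s1c.png');crop(b,270,190,100,100,6,'d1c.png')
x=np.hstack([cv2.imread('pics/s1c.png'),cv2.imread('pics/d1c.png')]);cv2.imwrite('pics/c2.png',cv2.resize(x,(800,400)))
```

```text
[-1.27051146  1.77420231  1.45396657] [0.18354716 0.3263215  0.02200279] 0.0010037286146687028
[-1.4262876   0.60870862  2.19249934]
```

View pics/c2.png

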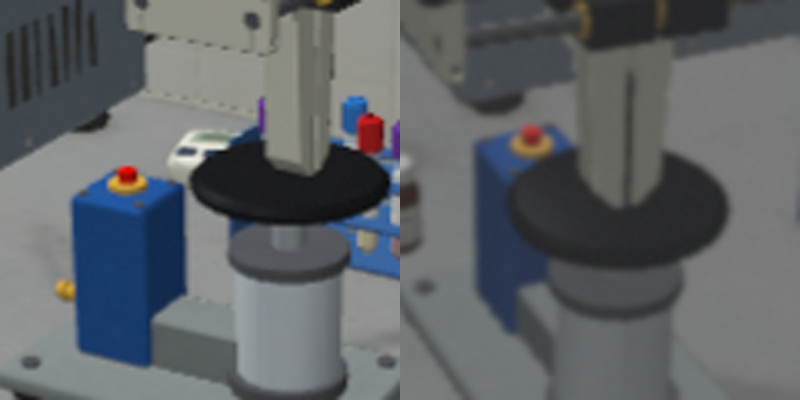

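Run:
```python
from h import *
o=r.observe();print(o['eef_pos'],o['time'],o['q'])
S,D=calibration('scene'),calibration('side')
for z in (.1103,.120,.134): 
  P=np.array([o['eef_pos'][0],o['eef_pos'][1],z]);print(z,proj(S,P),proj(D,P))
a=cv2.imread('pics/s2.png');b=cv2.imread('pics/d2.png')
crop(a,285,190,80,80,7.5,'s2c.png');crop(b,285,190,80,80,7.5,'d2c.png')
W=calibration('wrist');im=save('wrist','w2.png');print(proj(W,o['eef_pos']))
```

```text
[ 0.53864635 -0.06278141  0.11022855] 3.05 [-0.13798988  0.56912252  0.32712143  1.84662289 -0.25283707  0.76654629
  0.32856583]
0.1103 [[328.01077083 234.13030486]] [[323.89137813 249.30609423]]
0.12 [[328.06088408 228.45002803]] [[324.03620118 244.47112851]]
0.134 [[328.13381569 220.15930215]] [[324.24820093 237.3882456 ]]
[[320.54098168 270.46350764]]
```

View pics/s2c.png

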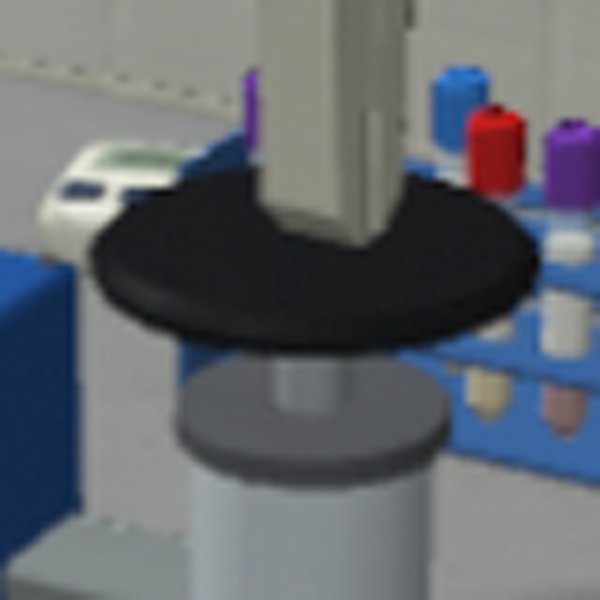

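View pics/d2c.png

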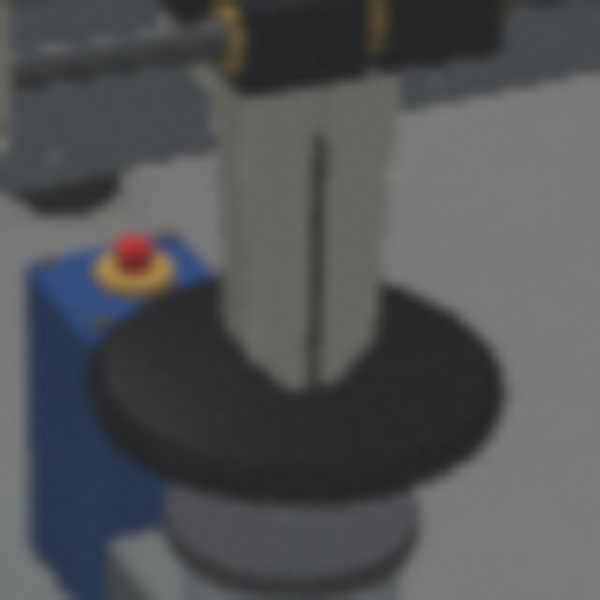

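View pics/w2.png

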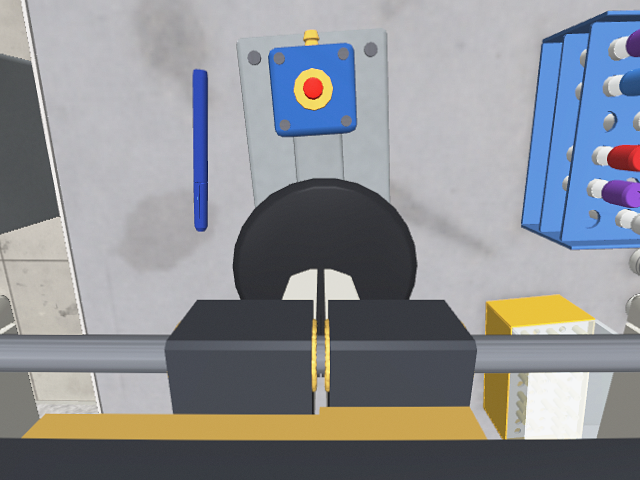

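Run:
```python
from h import *
S,D=calibration('scene'),calibration('side')
for z in (.16,.1794,.2): 
  P=np.array([.5382,-.0621,z]);print(z,proj(S,P),proj(D,P))
a=cv2.imread('pics/s1.png');b=cv2.imread('pics/d1.png')
crop(a,285,140,80,100,6,'s1c.png');crop(b,285,150,80,100,6,'d1c.png')
x=np.hstack([cv2.imread('pics/s1c.png'),cv2.imread('pics/d1c.png')]);cv2.imwrite('pics/c3.png',cv2.resize(x,(800,500)))
c=[cv2.imread('pics/'+n) for n in('scene0.png','s2.png')]
x=np.hstack([cv2.resize(i[205:265,285:365],None,fx=5,fy=5,interpolation=2) for i in c]);cv2.imwrite('pics/c4.png',x)
```

```text
0.16 [[327.74368526 204.47376825]] [[324.2452249  223.75204127]]
0.1794 [[327.84287257 192.51208076]] [[324.54918921 213.39838729]]
0.2 [[327.9496433  179.56889632]] [[324.87979406 202.1233041 ]]
```

View pics/c3.png

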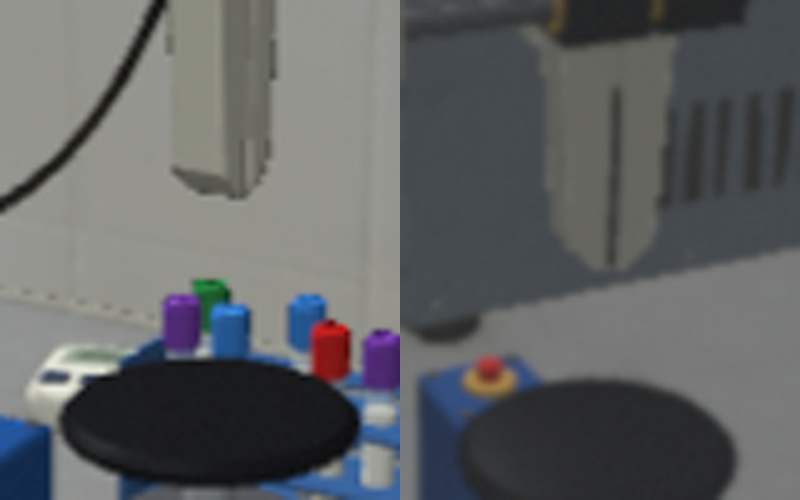

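View pics/c4.png

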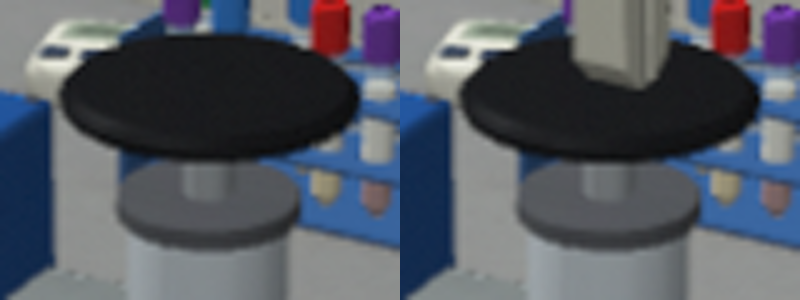

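Measured against the cameras, the real fingertips sit about 21 mm above the reported TCP (scene tip row 179 against 192 predicted, side 204 against 213). So the button has hardly moved, which fits the roughly 2 N force. I'll press further by force.

Emit:
{"method": "jog_arm", "body": {"motion": "0 0 6 0 0 0 0; 0 0 6 0 0 0 0; 0 0 4 0 0 0 0; 0 0 2 0 0 0 0; 0 0 0 0 0 0 0"}}

```text
time: 3.72
eef_pos: [0.5391, -0.0629, 0.0923]
tool_rot: [0.0, 0.706, 0.709, 0.0]
ft_force: [-2.3, 0.8, 6.4]
width: 0.0003
```

Emit:
{"method": "jog_arm", "body": {"motion": "0 0 2 0 0 0 0; 0 0 2 0 0 0 0; 0 0 0 0 0 0 0"}}

```text
time: 4.1
eef_pos: [0.5391, -0.0629, 0.0885]
tool_rot: [0.0, 0.706, 0.709, 0.0]
ft_force: [-2.1, 0.8, 8.7]
width: 0.0004
```

Emit:
{"method": "jog_arm", "body": {"motion": "0 0 2 0 0 0 0; 0 0 0 0 0 0 0"}}

```text
time: 4.35
eef_pos: [0.5391, -0.0629, 0.0866]
tool_rot: [0.0, 0.706, 0.709, 0.0]
ft_force: [-2.3, 0.4, 8.5]
width: 0.0005
```

Emit:
{"method": "jog_arm", "body": {"motion": "0 0 2 0 0 0 0; 0 0 0 0 0 0 0"}}

```text
time: 4.6
eef_pos: [0.5391, -0.0629, 0.0854]
tool_rot: [0.0, 0.706, 0.708, 0.001]
ft_force: [-4.1, 1.2, 14.1]
width: 0.0005
```

```bash
cat > look.py <<'E'
from h import *
import sys
n=sys.argv[1]
a=save('scene',f's{n}.png');b=save('side',f'd{n}.png')
x=np.hstack([cv2.resize(a[190:270,250:370],(600,400),interpolation=2)[:, :400],cv2.resize(b[200:280,285:365],(400,400),interpolation=2)]);cv2.imwrite(f'pics/L{n}.png',x)
E
python3 look.py 5
```

```text
(no output)
```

View pics/L5.png

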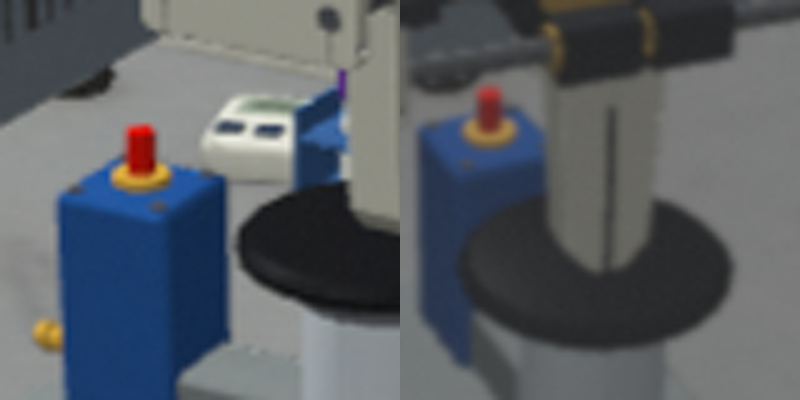

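The pin rose (scene crop (140,150)) and the disc is down on the barrel. Now full strokes: up 36 mm, then back down.

Emit:
{"method": "jog_arm", "body": {"motion": "0 0 -12 0 0 0 0; 0 0 -12 0 0 0 0; 0 0 -12 0 0 0 0; 0 0 0 0 0 0 0; 0 0 0 0 0 0 0; 0 0 10 0 0 0 0; 0 0 8 0 0 0 0; 0 0 8 0 0 0 0; 0 0 6 0 0 0 0; 0 0 4 0 0 0 0; 0 0 0 0 0 0 0; 0 0 0 0 0 0 0"}}

```text
time: 6.2
eef_pos: [0.5392, -0.0632, 0.0855]
tool_rot: [0.0, 0.706, 0.708, 0.001]
ft_force: [-3.5, 0.1, 14.5]
width: 0.0001
```

```bash
python3 look.py 6
```

```text
(no output)
```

View pics/L6.png

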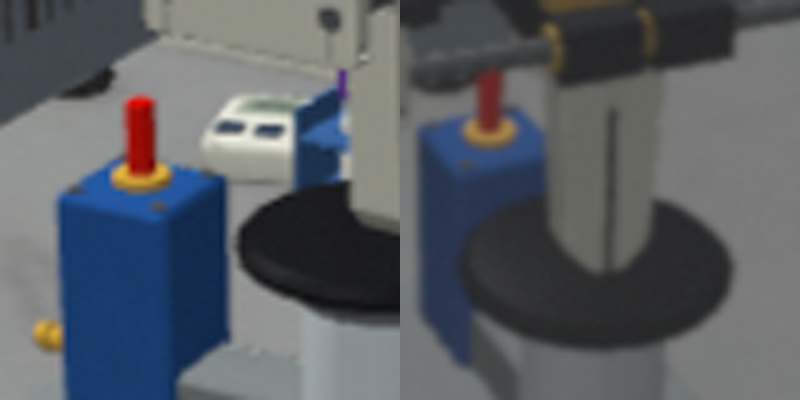

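The pin is now about 20 mm out and the pump hasn't moved. Next stroke.

Emit:
{"method": "jog_arm", "body": {"motion": "0 0 -12 0 0 0 0; 0 0 -12 0 0 0 0; 0 0 -12 0 0 0 0; 0 0 0 0 0 0 0; 0 0 0 0 0 0 0; 0 0 10 0 0 0 0; 0 0 8 0 0 0 0; 0 0 8 0 0 0 0; 0 0 6 0 0 0 0; 0 0 4 0 0 0 0; 0 0 0 0 0 0 0; 0 0 0 0 0 0 0"}}

```text
time: 7.8
eef_pos: [0.539, -0.063, 0.0854]
tool_rot: [-0.0, 0.706, 0.708, 0.001]
ft_force: [-3.7, 0.7, 14.5]
width: 0.0004
```

```bash
python3 look.py 7; python3 -c "
from h import *
save('wrist','w7.png')"
```

```text
(no output)
```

View pics/L7.png

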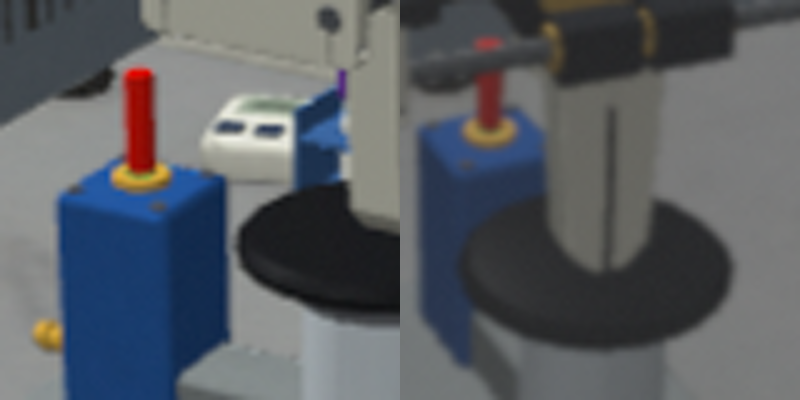

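View pics/w7.png

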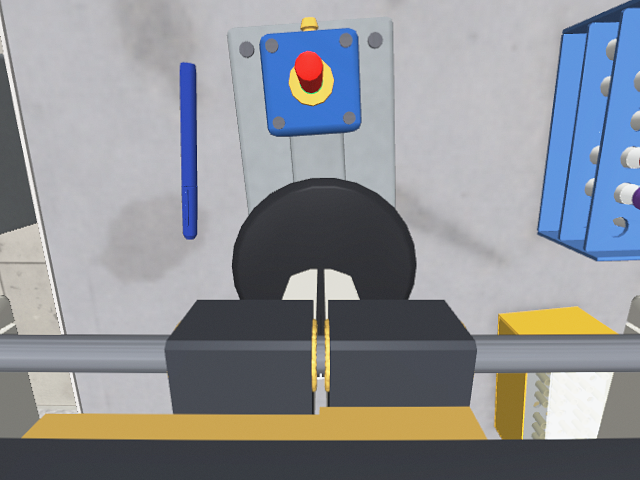

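The pin is about 30 mm out, still all red, and well clear of the gripper. Fourth stroke.

Emit:
{"method": "jog_arm", "body": {"motion": "0 0 -12 0 0 0 0; 0 0 -12 0 0 0 0; 0 0 -12 0 0 0 0; 0 0 0 0 0 0 0; 0 0 0 0 0 0 0; 0 0 10 0 0 0 0; 0 0 8 0 0 0 0; 0 0 8 0 0 0 0; 0 0 6 0 0 0 0; 0 0 4 0 0 0 0; 0 0 0 0 0 0 0; 0 0 0 0 0 0 0"}}

```text
time: 9.45
eef_pos: [0.5391, -0.063, 0.0854]
tool_rot: [0.0, 0.706, 0.708, 0.001]
ft_force: [-2.4, 1.8, 15.0]
width: 0.0005
```

```bash
python3 look.py 8
```

```text
(no output)
```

View pics/L8.png

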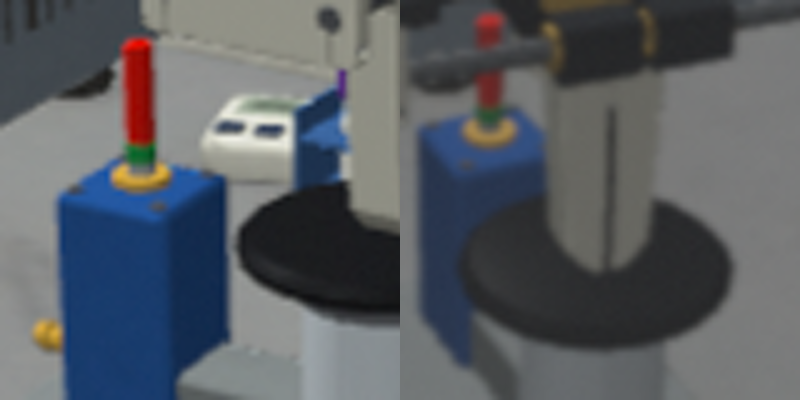

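Run:
```python
from h import *
S,D=calibration('scene'),calibration('side')
for z in (.109,.145,.15,.155): print(z,proj(S,(.5336,.0289,z)),proj(D,(.5336,.0289,z)))
crop(cv2.imread('pics/s8.png'),262,190,32,42,14,'p8.png')
```

```text
0.109 [[278.63518295 224.59888012]] [[302.6764104 225.3419115]]
0.145 [[278.00651606 204.09107476]] [[302.7387152  208.09267645]]
0.15 [[277.91822369 201.19022586]] [[302.74790463 205.64106039]]
0.155 [[277.82969451 198.27639793]] [[302.75723008 203.17556389]]
```

View pics/p8.png

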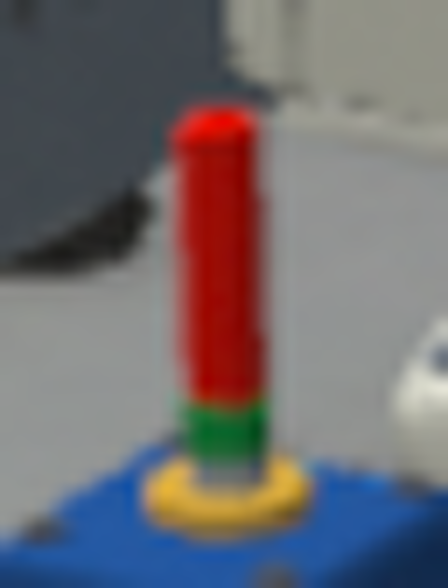

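The whole green ring shows, with bare rod below it. The tip at row 198.7 gives z ≈ 0.154, so the pin is fully out. I'll release and rise clear.

Emit:
{"method": "jog_arm", "body": {"motion": "0 0 -8 0 0 0 0; 0 0 -10 0 0 0 0; 0 0 -12 0 0 0 0; 0 0 -15 0 0 0 0; 0 0 -30 0 0 0 0; 0 0 -40 0 0 0 0; 0 0 -40 0 0 0 0; 0 0 -20 0 0 0 0; 0 0 0 0 0 0 0; 0 0 0 0 0 0 0; 0 0 0 0 0 0 0; 0 0 0 0 0 0 0"}}

```text
time: 11.05
eef_pos: [0.5383, -0.0629, 0.258]
tool_rot: [-0.001, 0.706, 0.709, -0.001]
ft_force: [-0.9, 0.4, -0.2]
width: 0.0005
```

Run:
```python
from h import *
a=save('scene','s9.png');b=save('side','d9.png')
crop(a,200,190,200,140,4,'s9c.png')
x=[np.hstack([cv2.imread(f'pics/side0.png')[210:350,240:380],b[210:350,240:380]])]
cv2.imwrite('pics/d9c.png',cv2.resize(x[0],None,fx=2.8,fy=2.8,interpolation=2))
```

```text
(no output)
```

View pics/s9c.png

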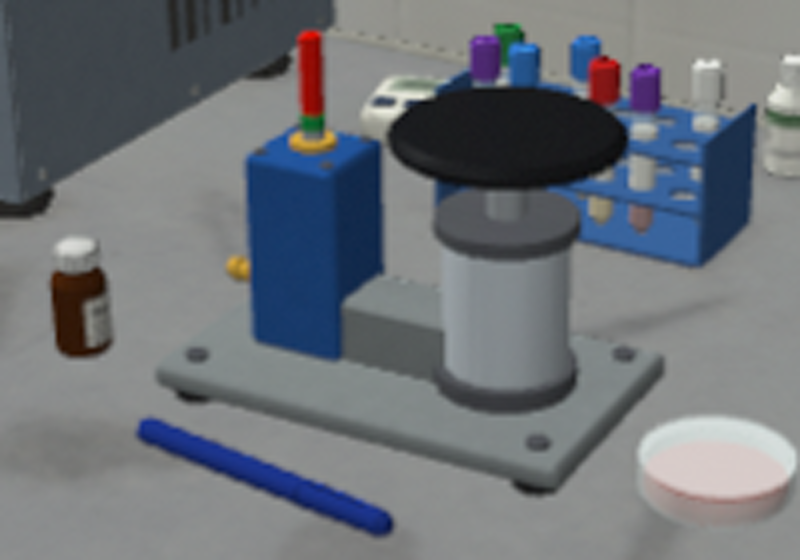

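View pics/d9c.png

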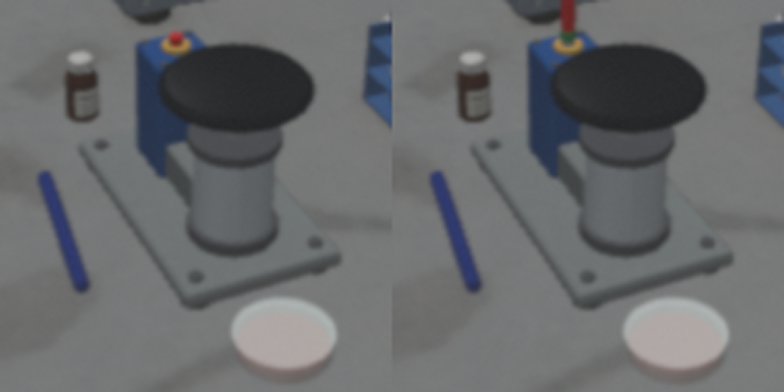

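The button is back up (disc at (508,135), as at the start) and the green ring is wholly visible at (312,125). The pump, vial, dish and pen sit at the same pixels as before, so I'll hand in.

```bash
python3 -c "
from rig import r
print(r.sign_off())"
```

```text
the job is handed in; nothing more can be done
None
```

The pump is charged and the job is handed in, at about 11.2 s on the robot's clock. I gave the palm button four full strokes with the shut fingertips, down to the end stop each time at about 15 N, and let it spring fully up after each one.

**Last checks:**
- **Pin:** its tip measures about 154 mm above the worktop, against 155 mm when fully out. The whole green ring shows above the brass collar, with bare rod visible below it.
- **Button:** it is back up, at the same place in the image as at the start.
- **Surroundings:** the pump, vial, dish and pen show no visible shift from the first pictures in either camera.
- **Arm:** it is clear, with the reported tool point at z = 0.258 m and the force reading near zero.

**One disagreement:** the camera pictures put the real fingertips about 21 mm above the reported tool point. My first descent therefore pressed the button only about 3 mm. I continued that press down to the stop, using the force and the pictures.

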